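# Lift the gravity latch and open the drying pen's gate

## Robot

A 6-joint arm with a two-finger parallel gripper is mounted at the origin on the work surface. World frame = base frame: x ahead of the robot, y to its left, z up, the work surface at z = 0. Lengths are in mm, angles in rad, forces in N, time in s.
With the tool pointing down it reaches from about 350 to 850 mm from the base axis. Payload 8.1 kg.
Tool frame: the origin (TCP) lies at the very end of the fingers, on their centre line; the grasp point (between the pads) lies 19 mm behind it; z points along the fingers, y is the direction in which the jaws open and shut (so a half turn about z gives the same grasp; the last joint's range is limited). The gripper opens to 93 mm and grips with 3 to 60 N. Pads are 15 mm wide; open, the fingers measure 128 mm over their backs; the gripper's body (75 mm by 188 mm) begins 65 mm behind the grasp point.
Start: joints at [1.178, 0.13, 1.488, -0, 1.523, -0.085], TCP at [181.756, 571.813, 218.635] pointing down, gripper open.
Joint ranges: [-2.96, 2.96], [-0.89, 2.26], [0.02, 2.5], [-1.34, 4.48], [0, 2.73], [-2.66, 2.66]. Speed limits (rad/s): [2.39, 2.39, 2.79, 3.14, 3.14, 3.14].

## Interface

Orientations are given as a rotation vector (axis times angle).
In Python, from plant import manip gives the robot as it stands.
- The arm moves only by the tool arm_command, never from a script. Its argument "steps" is a list of rows, each an object with "grip": the closure, from 0 (fully open) to 1 (shut); "xyz": the shift along the world's x, y, z in cm, a list of three; "twist": the turn, a rotation vector about the world's x, y, z in rad, a list of three. In form: [{"grip": grip, "xyz": [tx, ty, tz], "twist": [ax, ay, az]}, ...]. A call has 1 to 5 rows; each row shifts and turns the commanded pose from where the row before left it; what a row does not reach is not made up. A row lasts 1/10 s, in which the tool goes at most 50 mm and 8.59 degrees, less where a joint would pass 70% of its speed; a pose out of reach is approached as far as the arm can. A call with a gripper value outside its range is refused whole. The fingers move at their own pace and stop on an object; "newtons" is the grip in N (left out, the last holds). Time passes only in rows, so rows that do not move let the fingers close. It gives the time, the measured TCP pose, the force and the opening at its end, in the units of the state.
- manip.state(): the state, without advancing time (a new reading comes with each control period).
- manip.capture(name): name is "side" or "top"; returns (picture, depth): 480x640x3 uint8, red, green, blue; 480x640 float32, mm along the optical axis (not along the pixel's ray), 0 where there is no reading.
- manip.camera_params(name): a dict with "camera_matrix" (3x3 intrinsics, pixels), "k1" (the pictures are not rectified: a ray, as slopes to the right and down, at radius r is drawn at 1 + k1 r^2 times it, then the intrinsics apply), "rvec" (rotation vector, rad) and "tvec" (3), from world to camera coordinates, as OpenCV has them. Camera axes: x right, y down, z forward; pixel columns grow to the right and rows downward; lengths in mm; the calibration is good to about 2 mm. A picture is of the moment at which its call begins. camera_params takes no time and is no camera call.
- manip.hand_in(): hands the job in, once; it reports no verdict.
Trained networks look in the newest picture that a camera, given by its name, has taken for a name from the list of things; names that differ only in an ending like _2 or _b are one class to them, and where a whole thing is asked for, a point or a joint stands for the part that bears it (a point fixed in the world has none). Each returns a list of dicts, best first, with "confidence" (0 to 1); they miss things now and then, are a little off and sometimes report something else, mostly with a low value. They report only what shows in the picture. A call takes as long as a camera call.
- manip.silhouettes(camera, thing): "region" (480x640 bool, what is visible of it) and "centre" ([column, row] in pixels, amid what is visible of it).
The state is a dict: "time_s": time; "joints": joint angles; "joint_velocities": joint speeds; "joint_efforts": joint torques, N m; "position": TCP position; "ee_rot": TCP orientation; "wrist_force": force on the tool from outside, world axes, zero at the start; "torque": the same for the moment, N m; "finger_gap": finger opening in mm.
Only numpy, scipy, OpenCV 4.12 (cv2) and the standard library are available. Lean on these libraries where they do the work, as an engineer would, in place of code of your own. Each camera call takes 0.05 s, during which the arm holds its last target.

## Task

The little oak gate of the drying pen is held shut by a gravity latch. With the fingertips press its thumb lever down gently until you feel the latch bar come up against its stop, and keep it there without forcing it while you draw the gate outwards so that the bar passes over the lip of its catch. Then swing the gate open until it stands about square to the pen's front or further, let go and leave it standing there, with the pan, jug, lunchbox and teapot lid undisturbed.

Things in the scene. Friction and masses are not known exactly. Their poses are not given: they have to be found in the camera images.
- pen: Open-topped slatted oak crate fixed to the worktop, 280 mm wide (its y), 228 mm deep; front posts 36 mm square, 150 mm high. Origin: middle of the 208 mm gateway at worktop level; the shut gate's front face is at x = -8 mm. -x points out of its front, towards the robot; z up.
- keeper (a point): Top middle of the lip of the iron catch (keeper) on the front of the pen's -y post, 95 mm above the worktop. The lip is 10 mm wide (y), 5 mm thick and stands up 6 mm in front of the lower half of the latch bar, which lies between it and the post with 2 mm of rattle. Keeper and bar stick out 20 mm from the front.
- gate (a joint): Opening angle of the gate (rad): 0 shut, 1.57 square to the front, stops at 1.9. Gate 200 mm wide, 16 mm thick, top 140 mm above the worktop, upright hinge on the pen's +y side; its free (-y) end swings outwards, towards the robot (clockwise from above). Light hinge, about 0.06 N m of friction; stays where it is left.
- gate_hinge (a point): Point on the gate's hinge axis, 95 mm above the worktop, in the plane of the gate's front face. Its axes turn with the gate: -x is outwards, square to the gate's front; -y runs along the gate to its free end.
- gate_edge (a point): Top corner of the gate's free end, mid-thickness, 140 mm above the worktop.
- thumb_lever: Flat iron lever on the gate's front. Origin: its pivot, on the front face, 95 mm up, 172 mm from the hinge axis. Its arm runs 65 mm from there towards the hinge, rising 0.18 rad at rest, to the thumb pad, which goes down when pressed (35 mm at most, level at 12 mm). A weak spring (1 to 2 N at the pad) returns it. Fingers may push on latch and gate with up to 20 N.
- bar_pivot (a point): Pivot of the latch bar, the same as the lever's. The bar (iron, 106 x 12 x 9 mm, behind the lever arm) reaches 70 mm away from the hinge into the keeper and falls shut by its weight. The lever picks it up after a play of 1 to 17 mm of pad travel, unknown and different each time; 9 mm more clears the lip, 12 mm more meets a firm stop, where 6 to 12 N is right.
- pad (a point): Middle of the thumb pad's top, 109 mm up at rest, 107 mm from the hinge axis along the gate, 40 mm out from its front. The pad is an iron plate 42 mm along the gate, from 16 to 64 mm out, with a rim 4 mm high along its outer edge, 64 to 68 mm out; fingertips standing on the pad can draw the gate by friction or by this rim. The gate's top is 31 mm higher than the pad.
- jug_mid (a point): Middle of a glass measuring jug standing in the pen, 84 mm across, 115 mm high; bystander.
- teapot_lid_mid (a point): Middle of a white ceramic teapot lid lying in the pen, 72 mm across, 39 mm high with its knob; bystander.
- milk_pan_mid (a point): Middle of a stainless milk pan on a flat green silicone trivet (170 mm square, 8 mm) to the right, 140 mm across, 75 mm high with a 120 mm black handle; bystander.
- lunchbox_mid (a point): Middle of a blue plastic lunchbox with four latches, 176 x 126 x 66 mm, to the left; bystander.

How it is judged (in metres and radians):
On the way, in this order (a step that is already met when the one before it is completed fails the run):
1. the thumb lever is pressed firmly against the stop (over 4 N) while the gate is still shut (contact force between the fingers and thumb_lever above 4 N and value of joint gate below 0.06 rad), for 0.2 s.
2. the gate has been drawn off the latch (value of joint gate above 0.2 rad), for 0.1 s.
At the end, for the whole second after the job is handed in: The gate stands still (under 0.05 rad/s), open more than 1.2 rad (69 degrees), untouched by the fingers; jug, teapot lid, milk pan and lunchbox within 15 mm of where they were (value of joint gate above 1.2 rad and velocity of joint gate between -0.05 and 0.05 rad/s and contact force between the fingers and pen below 0.1 N and distance of each of jug_mid, teapot_lid_mid, milk_pan_mid, lunchbox_mid from where it was at the start of the episode below 0.015 m).
It fails at once if the latch or gate is forced: more than 20 N between fingers and pen, gate or lever (contact force between the fingers and pen above 20 N).
It fails at once if the measuring jug is moved by more than 15 mm (distance of jug_mid from where it was at the start of the episode above 0.015 m).
It fails at once if the teapot lid is moved by more than 15 mm (distance of teapot_lid_mid from where it was at the start of the episode above 0.015 m).
It fails at once if the milk pan is moved by more than 15 mm (distance of milk_pan_mid from where it was at the start of the episode above 0.015 m).
It fails at once if the lunchbox is moved by more than 15 mm (distance of lunchbox_mid from where it was at the start of the episode above 0.015 m).
It also fails if it takes over 45 s, if anything falls off the work surface, if the arm or the gripper's body presses on something with over 40 N, if the wrist force passes 120 N, or if a joint passes its speed limit or range.

## Working session

There is one attempt and no reset: what is moved stays moved. The work goes in short steps, Python scripts to look and compute and a tool call to move; the robot and the scene stay as the last step left them, time stands still between calls to the robot, and variables do not carry over. Pictures are saved under pics/ and viewed, and the job is handed in when it is done.

Besides the shell and the picture viewer there is one more tool, called after "Emit:" as name(argument=value, ...) on one line, values as JSON. arm_command: Moves the arm, as the interface text tells. Its arguments: {"type":"object","properties":{"steps":{"type":"array"},"newtons":{"type":"number"}},"required":["steps"]}

```bash
ls; mkdir -p pics
python3 - <<'E'
from plant import manip
import cv2
for n in ("side","top"):
    p,d=manip.capture(n); cv2.imwrite(f"pics/{n}0.png",p[:,:,::-1]); print(n,manip.camera_params(n))
    import numpy as np; np.save(f"{n}0.npy",d)
print(manip.state())
E
```

```text
pics
side {'camera_matrix': array([[455.3865822 ,   0.        , 323.99914837],
       [  0.        , 455.3865822 , 242.06032427],
       [  0.        ,   0.        ,   1.        ]]), 'k1': 0.007134906340845611, 'rvec': array([ 2.00261244, -0.87112853,  0.44623262]), 'tvec': array([-487.35419624,  383.05684244,  771.87301522])}
top {'camera_matrix': array([[607.88469085,   0.        , 313.47168676],
       [  0.        , 607.88469085, 253.82483926],
       [  0.        ,   0.        ,   1.        ]]), 'k1': -0.12234624954685211, 'rvec': array([ 2.14358207, -2.12291226,  0.16628499]), 'tvec': array([   7.63819146,  688.13853417, 1484.14578124])}
{'time_s': 0.1, 'joints': array([ 1.17762483e+00,  1.31098299e-01,  1.48915456e+00, -6.84886899e-06,
        1.52297547e+00, -8.54005242e-02]), 'joint_velocities': array([-0.00059316, -0.00162153, -0.00163329, -0.00086751,  0.00051353,
       -0.00038692]), 'joint_efforts': array([ 1.73035049e-03, -5.61341643e+01, -4.93095267e+01,  7.70716975e-02,
        2.90563493e-02, -3.75582965e-05]), 'position': array([181.55054482, 571.34969992, 217.69345746]), 'ee_rot': array([-4.81480645e-01, -3.10409095e+00,  2.49835693e-03]), 'wrist_force': array([ 0.24557946, -0.06406864, -0.42444222]), 'torque': array([-0.01693428, -0.02041845, -0.01347155]), 'finger_gap': 93.22112875539523}
```

View pics/side0.png

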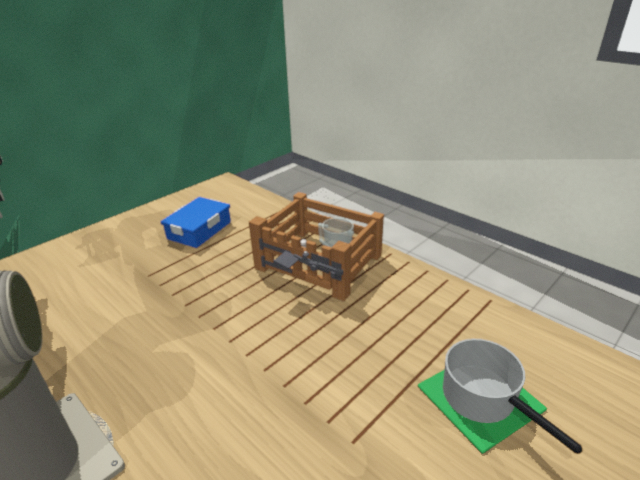

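View pics/top0.png

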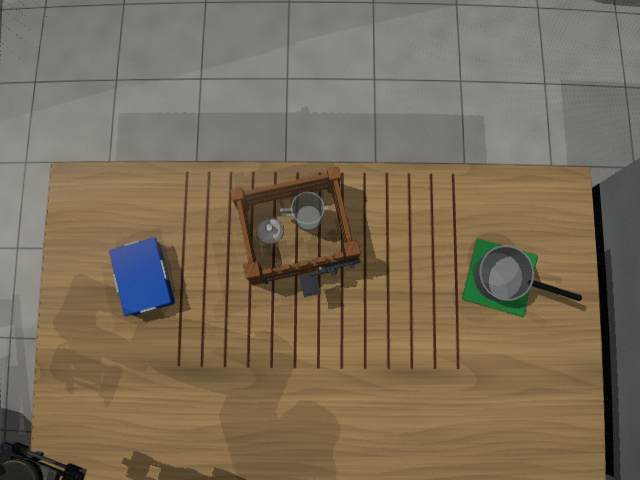

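The pen sits at top-view columns 232–360, rows 168–280, with the dark pad at about (310,286). The lunchbox is to the left and the pan to the right, both well clear. Next I'll work out the poses.

```bash
cat > h.py <<'E'
import numpy as np, cv2
from plant import manip
def cam(n):
    c=manip.camera_params(n); R=cv2.Rodrigues(c["rvec"])[0]; return c["camera_matrix"],np.array([c["k1"],0,0,0,0.]),R,c["tvec"],c["rvec"]
def ray(n,px):
    K,D,R,t,_=cam(n); u=cv2.undistortPoints(np.array(px,float).reshape(-1,1,2),K,D).reshape(-1,2)
    return -R.T@t,(R.T@np.c_[u,np.ones(len(u))].T).T
def atz(n,px,z):
    o,r=ray(n,px); return o+r*((z-o[2])/r[:,2])[:,None]
def proj(n,P):
    K,D,R,t,rv=cam(n); return cv2.projectPoints(np.array(P,float).reshape(-1,1,3),rv,t,K,D)[0].reshape(-1,2)
def cloud(n,d):
    v,u=np.mgrid[0:480,0:640]; o,r=ray(n,np.c_[u.ravel(),v.ravel()])
    return (o+r*d.ravel()[:,None]).reshape(480,640,3)
E
python3 - <<'E'
from h import *
np.set_printoptions(suppress=True,precision=1)
print(atz("top",[(252,271),(349,250),(334,174),(238,195)],150))
print(atz("top",[(310,286)],109))
for t in ["pen","thumb_lever","gate","pad"]:
  for n in("top","side"):
    r=manip.silhouettes(n,t); d=np.load(n+"0.npy"); C=cloud(n,d)
    for q in r[:2]:
        m=q["region"]&(d>0); P=C[m]; print(t,n,q["confidence"],q["centre"],m.sum(),np.percentile(P,[2,50,98],axis=0).ravel() if len(P) else "")
        np.save(f"{t}_{n}.npy",q["region"]) if q is r[0] else 0
for n in("top","side"):
    p=cv2.imread(f"pics/{n}0.png"); 
    c=p[150:310,210:390] if n=="top" else p[180:310,230:400]
    cv2.imwrite(f"pics/{n}0c.png",cv2.resize(c,None,fx=4,fy=3.7 if n=="top" else 4,interpolation=cv2.INTER_CUBIC) if n=="side" else cv2.resize(c,None,fx=3.7,fy=3.7,interpolation=cv2.INTER_CUBIC))
E
```

```text
[[630.  158.9 150. ]
 [682.6 -70.9 150. ]
 [870.  -34.4 150. ]
 [815.5 198.1 150. ]]
[[600.2  21.5 109. ]]
pen top 0.71 [301.4, 259.4] 4960 [593.4 -85.4  18.6 718.7  41.5 113.8 874.2 203.6 151.6]
pen top 0.34 [138.6, 276.6] 3593 [537.  380.9  24.9 623.7 450.1  65.2 712.7 523.   72.1]
pen side 0.62 [311.0, 249.8] 7782 [602.7 -98.2   0.4 674.   23.8  96.  876.7 202.1 146.7]
thumb_lever top 0.58 [312.8, 279.0] 472 [579.9 -30.8  -2.4 610.2  16.9 108.1 644.8  43.5 119.8]
thumb_lever side 0.7 [289.0, 261.4] 395 [572.8 -39.3  92.6 611.4  11.2 105.5 639.4  41.2 117.8]
thumb_lever side 0.54 [489.0, 386.8] 6399 [ 570.7 -641.4    6.1  645.8 -482.5   47.   704.9 -408.4   96.1]
gate top 0.76 [309.6, 268.1] 1738 [583.4 -85.6  -2.7 642.3  24.  108.2 681.  133.9 142.6]
gate side 0.63 [294.9, 260.1] 2905 [583.1 -81.7  -1.7 641.7  25.4  98.4 710.  142.  137.5]
pad top 0.55 [310.6, 283.1] 372 [579.9 -23.4  98.1 606.2  21.5 108.5 640.9  43.5 118. ]
pad top 0.55 [309.6, 268.1] 1524 [585.3 -77.5  37.9 640.8  21.9 109.5 674.2 133.2 142.9]
pad side 0.65 [287.4, 260.1] 432 [572.8 -35.2  39.1 614.3  13.4 105.3 644.2  75.  117.8]
```

View pics/top0c.png

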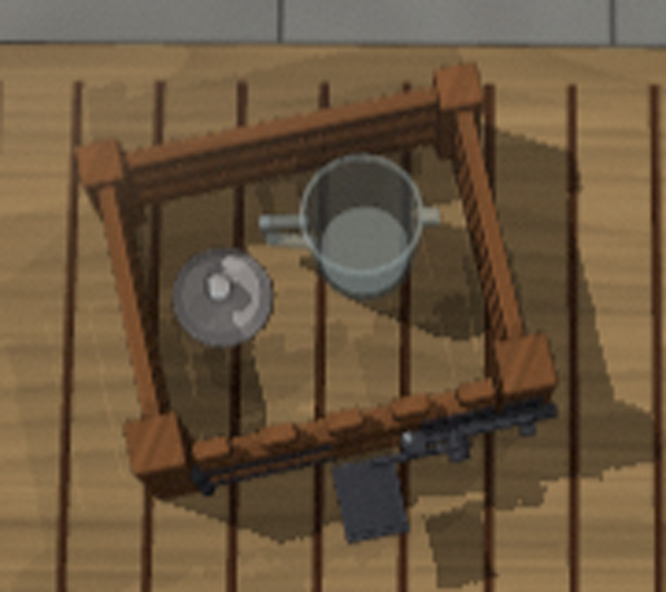

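View pics/side0c.png

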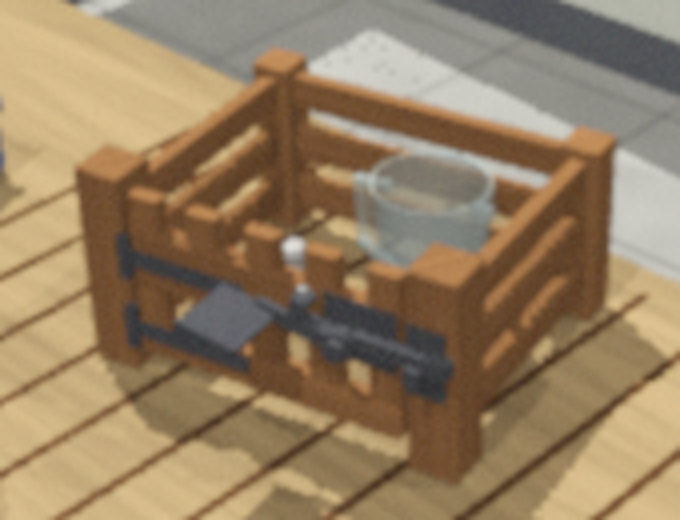

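Run:
```python
from h import *
np.set_printoptions(suppress=True,precision=1)
# post tops from depth clouds z 140-155, fit pen rectangle
from scipy.optimize import minimize
P=[]
for n in("top","side"):
    C=cloud(n,np.load(n+"0.npy")).reshape(-1,3)
    m=(C[:,2]>147)&(C[:,2]<154)&(C[:,0]>580)&(C[:,0]<920)&(C[:,1]>-130)&(C[:,1]<240)
    Q=C[m]; print(n,len(Q)); 
    lab=[((Q[:,:2]-c)**2).sum(1) for c in ([630,159],[683,-71],[870,-34],[816,198])]
    k=np.argmin(lab,0)
    for i in range(4):
        q=Q[(k==i)&(np.min(lab,0)<30**2)]
        if len(q)>5:
            r=cv2.minAreaRect(q[:,:2].astype(np.float32)); print(i,len(q),q.mean(0),r)
```

```text
top 310
0 159 [634.6 160.5 150.3] ((634.4584350585938, 160.37652587890625), (36.125709533691406, 34.93941879272461), 15.14179515838623)
1 151 [688.3 -77.1 150. ] ((688.6364135742188, -76.79107666015625), (35.73798370361328, 35.885860443115234), 11.501004219055176)
side 140
0 48 [629.4 157.8 148.1] ((629.5538330078125, 157.9446563720703), (33.64438247680664, 30.374317169189453), 9.24359130859375)
1 92 [683.3 -79.6 148.3] ((682.0322875976562, -80.10470581054688), (36.98265075683594, 33.447425842285156), 12.120443344116211)
```

Run:
```python
from h import *
np.set_printoptions(suppress=True,precision=1)
th=np.arctan2(53.8,237.5); print("yaw",th); X=np.array([np.cos(th),np.sin(th)]);Y=np.array([-np.sin(th),np.cos(th)])
O=np.array([659.3,40.5])
for n in("top","side"):
    C=cloud(n,np.load(n+"0.npy")).reshape(-1,3)
    L=np.c_[(C[:,:2]-O)@X,(C[:,:2]-O)@Y,C[:,2]]
    m=(L[:,0]>-95)&(L[:,0]<-10)&(abs(L[:,1])<100)&(L[:,2]>85)&(L[:,2]<125)
    Q=L[m]; 
    mp=Q[(Q[:,0]<-32)]
    print(n,len(mp),np.percentile(mp,[0,3,50,97,100],axis=0))
    r=cv2.minAreaRect(mp[:,:2].astype(np.float32)); print(r)
    g=L[(L[:,0]>-30)&(L[:,0]<30)&(abs(L[:,1])<95)&(L[:,2]>136)&(L[:,2]<146)]
    print("gatetop",len(g),np.percentile(g,[0,3,50,97,100],axis=0))
    f=L[(L[:,0]>-40)&(L[:,0]<30)&(abs(L[:,1])<95)&(L[:,2]>20)&(L[:,2]<80)]
    print("gatefront",len(f),np.percentile(f[:,0],[3,10,25,50,75]))
    f=L[(L[:,0]>-40)&(L[:,0]<30)&(abs(abs(L[:,1])-122)<14)&(L[:,2]>20)&(L[:,2]<140)]
    print("postfront",len(f),np.percentile(f[:,0],[3,10,25,50,75]))
```

```text
yaw 0.22276673595226046
top 429 [[-83.6 -79.3  85.1]
 [-82.2 -71.3  97.5]
 [-52.8  -9.2 107.9]
 [-33.1  13.7 116.7]
 [-32.   15.2 121.6]]
((-57.831268310546875, -32.04350662231445), (51.61905288696289, 94.45907592773438), 0.009980734437704086)
gatetop 196 [[-12.8 -95.  136. ]
 [-12.2 -92.5 136.2]
 [ -6.8   0.8 140. ]
 [ -0.8  90.5 144.2]
 [ -0.3  94.4 145.7]]
gatefront 157 [-18.1 -17.6 -16.4 -14.5 -12.9]
postfront 206 [-32.8 -27.5 -20.9 -15.6 -14.8]
side 443 [[-90.1 -99.5  85.7]
 [-87.5 -80.   90.5]
 [-47.4 -19.7 104.9]
 [-33.   12.3 115.6]
 [-32.   15.5 119.4]]
((-59.83348083496094, -42.432708740234375), (55.76921844482422, 117.93526458740234), 4.273626804351807)
gatetop 120 [[-19.1 -94.1 136. ]
 [-17.6 -91.  136.1]
 [-12.4  -6.2 137.6]
 [ -5.6  88.8 139.7]
 [ -3.9  94.6 140.7]]
gatefront 811 [-23.  -21.4 -20.  -18.2 -16.1]
postfront 724 [-35.1 -27.9 -21.  -19.4 -18.3]
```

Emit:
arm_command(steps=[{"grip": 1,"xyz": [2.79,-3.67,0],"twist": [0,0,-0.07]},{"grip": 1,"xyz": [2.79,-3.67,0],"twist": [0,0,-0.07]},{"grip": 1,"xyz": [2.79,-3.67,0],"twist": [0,0,-0.07]},{"grip": 1,"xyz": [2.79,-3.67,0],"twist": [0,0,-0.07]},{"grip": 1,"xyz": [2.79,-3.67,0],"twist": [0,0,-0.07]}], newtons=20)

```text
time_s: 1.0
position: [322.0, 386.8, 218.8]
ee_rot: [1.018, 2.972, 0.001]
wrist_force: [-0.3, -0.0, -0.4]
finger_gap: 57.8
```

Emit:
arm_command(steps=[{"grip": 1,"xyz": [2.79,-3.67,0],"twist": [0,0,-0.07]},{"grip": 1,"xyz": [2.79,-3.67,0],"twist": [0,0,-0.07]},{"grip": 1,"xyz": [2.79,-3.67,0],"twist": [0,0,-0.07]},{"grip": 1,"xyz": [2.79,-3.67,0],"twist": [0,0,-0.07]},{"grip": 1,"xyz": [2.79,-3.67,0],"twist": [0,0,-0.07]}])

```text
time_s: 1.5
position: [461.7, 203.2, 219.0]
ee_rot: [1.521, 2.748, 0.001]
wrist_force: [0.5, 0.1, -0.4]
finger_gap: 17.5
```

Emit:
arm_command(steps=[{"grip": 1,"xyz": [2.79,-3.67,0],"twist": [0,0,-0.07]},{"grip": 1,"xyz": [2.79,-3.67,0],"twist": [0,0,-0.07]},{"grip": 1,"xyz": [2.79,-3.67,0],"twist": [0,0,-0.07]},{"grip": 1,"xyz": [2.79,-3.67,0],"twist": [0,0,-0.07]},{"grip": 1,"xyz": [0,0,0],"twist": [0,0,0]}])

```text
time_s: 2.0
position: [574.6, 53.2, 218.2]
ee_rot: [1.894, 2.505, -0.002]
wrist_force: [-0.3, 0.4, 0.4]
finger_gap: 0.6
```

Emit:
arm_command(steps=[{"grip": 1,"xyz": [2.6,-3.2,0],"twist": [0,0,-0.053]},{"grip": 1,"xyz": [0,0,-3.0],"twist": [0,0,0]},{"grip": 1,"xyz": [0,0,-3.0],"twist": [0,0,0]},{"grip": 1,"xyz": [0,0,-1.8],"twist": [0,0,0]},{"grip": 1,"xyz": [0,0,0],"twist": [0,0,0]}])

```text
time_s: 2.5
position: [595.7, 26.5, 136.9]
ee_rot: [-1.948, -2.458, 0.006]
wrist_force: [-1.1, 0.7, 0.8]
finger_gap: 0.4
```

Run:
```python
from h import *
s=manip.state();print(s["position"],s["wrist_force"],s["ee_rot"])
a=[]
for n in("side","top"):
    p,d=manip.capture(n); c=p[130:310,220:420] if n=="side" else p[200:320,240:380]
    cv2.imwrite(f"pics/{n}1.png",cv2.resize(c[:,:,::-1],None,fx=3.2 if n=="side" else 5,fy=3.2 if n=="side" else 5 ,interpolation=cv2.INTER_CUBIC)[:600])
```

```text
[595.71592594  26.54489561 136.94040263] [-1.07245778  0.69803433  0.81042643] [-1.94794984 -2.45805185  0.00560156]
```

View pics/side1.png

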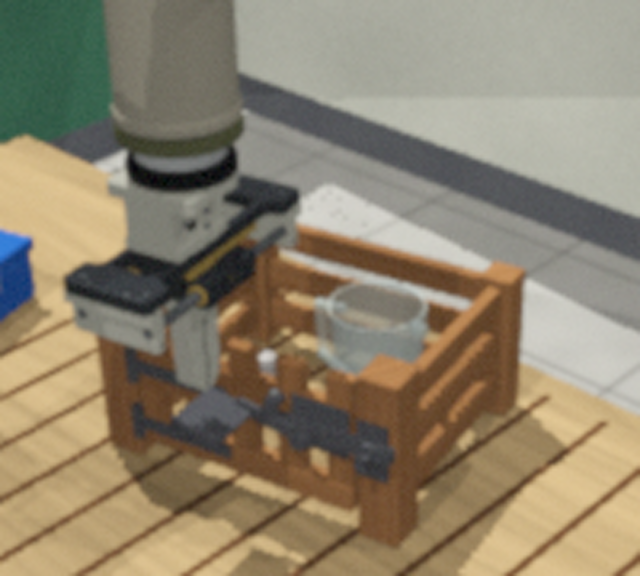

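View pics/top1.png

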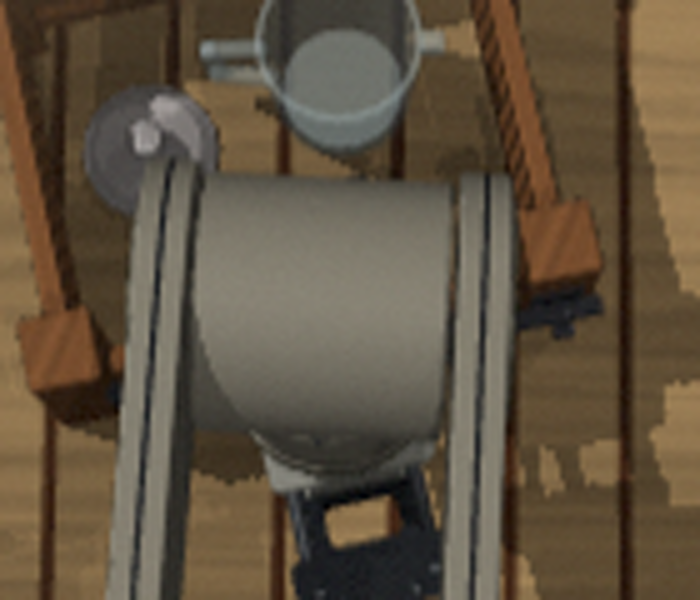

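The closed fingers hang over the pad: tips at about (195,385) in the side crop, pad at about (212,412). I'll check where the arm has settled, then correct the xy offset.

Emit:
arm_command(steps=[{"grip": 1,"xyz": [0.4,-0.5,-0.5],"twist": [0,0,0]},{"grip": 1,"xyz": [0,0,0],"twist": [0,0,0]}])

```text
time_s: 2.8
position: [603.4, 20.5, 136.7]
ee_rot: [1.951, 2.46, 0.002]
wrist_force: [-0.7, -0.2, -0.0]
finger_gap: 0.2
```

Emit:
arm_command(steps=[{"grip": 1,"xyz": [0,0,-0.5],"twist": [0,0,0]},{"grip": 1,"xyz": [0,0,0],"twist": [0,0,0]}])

```text
time_s: 3.0
position: [602.2, 21.0, 130.3]
ee_rot: [-1.952, -2.461, 0.0]
wrist_force: [-0.8, 0.5, -0.8]
finger_gap: 0.7
```

Emit:
arm_command(steps=[{"grip": 1,"xyz": [-0.1,0,-0.5],"twist": [0,0,0]},{"grip": 1,"xyz": [0,0,-0.5],"twist": [0,0,0]},{"grip": 1,"xyz": [0,0,-0.3],"twist": [0,0,0]},{"grip": 1,"xyz": [0,0,-0.2],"twist": [0,0,0]},{"grip": 1,"xyz": [0,0,0],"twist": [0,0,0]}])

```text
time_s: 3.5
position: [601.1, 21.0, 115.1]
ee_rot: [-1.951, -2.461, 0.001]
wrist_force: [-0.7, 1.0, 0.5]
finger_gap: 0.2
```

Emit:
arm_command(steps=[{"grip": 1,"xyz": [0,0,-0.2],"twist": [0,0,0]},{"grip": 1,"xyz": [0,0,-0.2],"twist": [0,0,0]},{"grip": 1,"xyz": [0,0,-0.2],"twist": [0,0,0]},{"grip": 1,"xyz": [0,0,0],"twist": [0,0,0]}])

```text
time_s: 3.9
position: [601.2, 21.0, 109.3]
ee_rot: [-1.952, -2.461, 0.0]
wrist_force: [0.8, 0.3, 0.4]
finger_gap: 0.2
```

Emit:
arm_command(steps=[{"grip": 1,"xyz": [0,0,-0.2],"twist": [0,0,0]},{"grip": 1,"xyz": [0,0,-0.2],"twist": [0,0,0]},{"grip": 1,"xyz": [0,0,-0.2],"twist": [0,0,0]},{"grip": 1,"xyz": [0,0,0],"twist": [0,0,0]}])

```text
time_s: 4.3
position: [601.2, 21.0, 103.2]
ee_rot: [-1.952, -2.461, 0.0]
wrist_force: [0.7, 0.0, 1.0]
finger_gap: 0.6
```

Emit:
arm_command(steps=[{"grip": 1,"xyz": [0,0,-0.1],"twist": [0,0,0]},{"grip": 1,"xyz": [0,0,-0.1],"twist": [0,0,0]},{"grip": 1,"xyz": [0,0,-0.1],"twist": [0,0,0]},{"grip": 1,"xyz": [0,0,0],"twist": [0,0,0]}])

```text
time_s: 4.7
position: [601.3, 21.0, 100.5]
ee_rot: [-1.952, -2.462, 0.0]
wrist_force: [-0.2, 0.2, 1.0]
finger_gap: 0.5
```

Run:
```python
from h import *
p,d=manip.capture("side"); c=p[180:310,240:400]
cv2.imwrite("pics/side2.png",cv2.resize(c[:,:,::-1],None,fx=4.5,fy=4.5,interpolation=cv2.INTER_CUBIC))
```

```text
(no output)
```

View pics/side2.png

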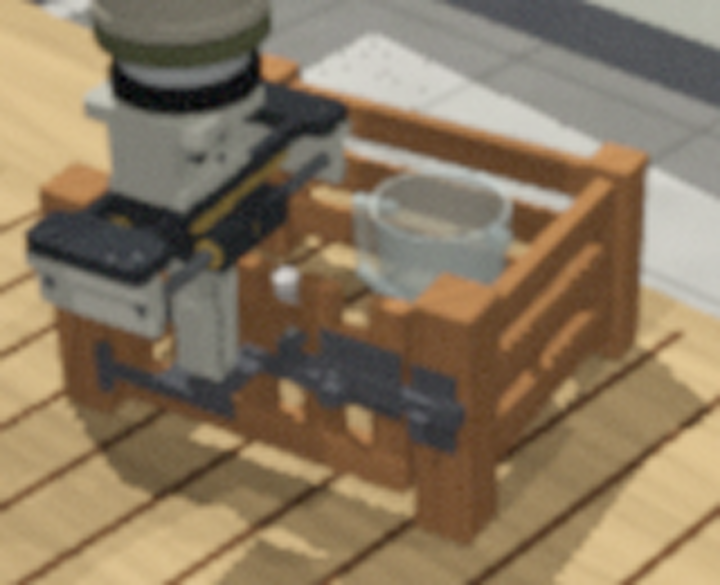

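The fingertips, at about (205,370) in the crop, stand on the pad and it has gone down. The bar is still in the keeper. I'll carry on in 1 mm steps.

Emit:
arm_command(steps=[{"grip": 1,"xyz": [0,0,-0.1],"twist": [0,0,0]},{"grip": 1,"xyz": [0,0,-0.1],"twist": [0,0,0]},{"grip": 1,"xyz": [0,0,-0.1],"twist": [0,0,0]},{"grip": 1,"xyz": [0,0,0],"twist": [0,0,0]}])

```text
time_s: 5.15
position: [601.3, 21.0, 97.5]
ee_rot: [-1.952, -2.462, 0.0]
wrist_force: [1.5, 0.2, 0.9]
finger_gap: 0.5
```

Emit:
arm_command(steps=[{"grip": 1,"xyz": [0,0,-0.1],"twist": [0,0,0]},{"grip": 1,"xyz": [0,0,-0.1],"twist": [0,0,0]},{"grip": 1,"xyz": [0,0,0],"twist": [0,0,0]}])

```text
time_s: 5.45
position: [601.3, 21.0, 95.5]
ee_rot: [-1.952, -2.462, 0.0]
wrist_force: [0.7, 1.0, 0.9]
finger_gap: 0.6
```

Emit:
arm_command(steps=[{"grip": 1,"xyz": [0,0,-0.1],"twist": [0,0,0]},{"grip": 1,"xyz": [0,0,-0.1],"twist": [0,0,0]},{"grip": 1,"xyz": [0,0,0],"twist": [0,0,0]}])

```text
time_s: 5.75
position: [601.4, 20.9, 93.5]
ee_rot: [1.952, 2.462, -0.0]
wrist_force: [-0.1, 0.6, 0.7]
finger_gap: 0.0
```

Emit:
arm_command(steps=[{"grip": 1,"xyz": [0,0,-0.1],"twist": [0,0,0]},{"grip": 1,"xyz": [0,0,-0.1],"twist": [0,0,0]},{"grip": 1,"xyz": [0,0,0],"twist": [0,0,0]}])

```text
time_s: 6.05
position: [601.4, 21.0, 91.5]
ee_rot: [1.952, 2.462, -0.0]
wrist_force: [0.2, -0.6, 1.3]
finger_gap: 0.7
```

Emit:
arm_command(steps=[{"grip": 1,"xyz": [0,0,-0.1],"twist": [0,0,0]},{"grip": 1,"xyz": [0,0,-0.1],"twist": [0,0,0]},{"grip": 1,"xyz": [0,0,0],"twist": [0,0,0]}])

```text
time_s: 6.35
position: [601.3, 20.9, 89.5]
ee_rot: [1.952, 2.462, -0.0]
wrist_force: [-0.1, -0.7, 2.2]
finger_gap: 0.3
```

Emit:
arm_command(steps=[{"grip": 1,"xyz": [0,0,-0.1],"twist": [0,0,0]},{"grip": 1,"xyz": [0,0,-0.1],"twist": [0,0,0]},{"grip": 1,"xyz": [0,0,0],"twist": [0,0,0]}])

```text
time_s: 6.65
position: [601.3, 21.0, 87.5]
ee_rot: [-1.952, -2.462, 0.0]
wrist_force: [0.5, -0.8, 2.4]
finger_gap: 0.3
```

Emit:
arm_command(steps=[{"grip": 1,"xyz": [0,0,-0.1],"twist": [0,0,0]},{"grip": 1,"xyz": [0,0,-0.1],"twist": [0,0,0]},{"grip": 1,"xyz": [0,0,0],"twist": [0,0,0]}])

```text
time_s: 6.95
position: [601.3, 21.0, 85.4]
ee_rot: [-1.952, -2.462, 0.0]
wrist_force: [0.4, -1.0, 1.5]
finger_gap: 0.3
```

Emit:
arm_command(steps=[{"grip": 1,"xyz": [0,0,-0.1],"twist": [0,0,0]},{"grip": 1,"xyz": [0,0,0],"twist": [0,0,0]}])

```text
time_s: 7.15
position: [601.4, 21.0, 84.6]
ee_rot: [1.952, 2.462, -0.0]
wrist_force: [-0.1, 0.1, 2.1]
finger_gap: 0.2
```

Emit:
arm_command(steps=[{"grip": 1,"xyz": [0,0,-0.1],"twist": [0,0,0]},{"grip": 1,"xyz": [0,0,0],"twist": [0,0,0]}])

```text
time_s: 7.35
position: [601.6, 20.9, 84.0]
ee_rot: [1.952, 2.461, 0.0]
wrist_force: [-1.2, -1.4, 4.8]
finger_gap: 0.4
```

Emit:
arm_command(steps=[{"grip": 1,"xyz": [0,0,-0.04],"twist": [0,0,0]},{"grip": 1,"xyz": [0,0,0],"twist": [0,0,0]}])

```text
time_s: 7.55
position: [601.7, 20.9, 83.8]
ee_rot: [1.951, 2.461, 0.001]
wrist_force: [0.2, -1.5, 5.8]
finger_gap: 0.6
```

Emit:
arm_command(steps=[{"grip": 1,"xyz": [0,0,-0.04],"twist": [0,0,0]},{"grip": 1,"xyz": [0,0,0],"twist": [0,0,0]}])

```text
time_s: 7.75
position: [601.8, 20.9, 83.6]
ee_rot: [1.951, 2.461, 0.001]
wrist_force: [-1.2, -1.3, 8.0]
finger_gap: 0.3
```

```bash
cat > arc.py <<'E'
import numpy as np
H=np.array([619.9,135.1]);r=np.array([601.5,21.])-H
def P(a): c,s=np.cos(a),np.sin(a); return H+np.array([r[0]*c+r[1]*s,-r[0]*s+r[1]*c])
A=np.r_[np.arange(0,.4,.04),np.arange(.4,1.61,.06)]
for a,b in zip(A,A[1:]): print(round(b,2),np.round((P(b)-P(a))/10,2),np.round(P(b),0))
E
python3 arc.py
```

```text
0.04 [-0.45  0.08] [597.  22.]
0.08 [-0.45  0.1 ] [592.  23.]
0.12 [-0.45  0.12] [588.  24.]
0.16 [-0.44  0.14] [584.  25.]
0.2 [-0.44  0.15] [579.  27.]
0.24 [-0.43  0.17] [575.  29.]
0.28 [-0.42  0.19] [571.  31.]
0.32 [-0.41  0.21] [567.  33.]
0.36 [-0.41  0.22] [562.  35.]
0.4 [-0.4   0.24] [559.  37.]
0.46 [-0.58  0.39] [553.  41.]
0.52 [-0.55  0.42] [547.  45.]
0.58 [-0.53  0.45] [542.  50.]
0.64 [-0.5   0.48] [537.  55.]
0.7 [-0.47  0.51] [532.  60.]
0.76 [-0.44  0.54] [528.  65.]
0.82 [-0.4   0.56] [524.  71.]
0.88 [-0.37  0.59] [520.  77.]
0.94 [-0.33  0.61] [517.  83.]
1.0 [-0.3   0.63] [514.  89.]
1.06 [-0.26  0.64] [511.  95.]
1.12 [-0.22  0.66] [509. 102.]
1.18 [-0.18  0.67] [507. 109.]
1.24 [-0.14  0.68] [506. 115.]
1.3 [-0.1   0.69] [505. 122.]
1.36 [-0.06  0.69] [504. 129.]
1.42 [-0.01  0.69] [504. 136.]
1.48 [0.03 0.69] [505. 143.]
1.54 [0.07 0.69] [505. 150.]
1.6 [0.11 0.68] [506. 157.]
```

Emit:
arm_command(steps=[{"grip": 1,"xyz": [0,0,0],"twist": [0,0,0]},{"grip": 1,"xyz": [0,0,0],"twist": [0,0,0]},{"grip": 1,"xyz": [0,0,0],"twist": [0,0,0]}])

```text
time_s: 8.05
position: [601.8, 20.8, 83.6]
ee_rot: [1.951, 2.461, 0.0]
wrist_force: [-1.2, -1.4, 7.1]
finger_gap: 0.4
```

Run:
```python
from h import *
p,d=manip.capture("side"); c=p[180:310,240:400]
cv2.imwrite("pics/side3.png",cv2.resize(c[:,:,::-1],None,fx=4.5,fy=4.5,interpolation=cv2.INTER_CUBIC))
```

```text
(no output)
```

View pics/side3.png

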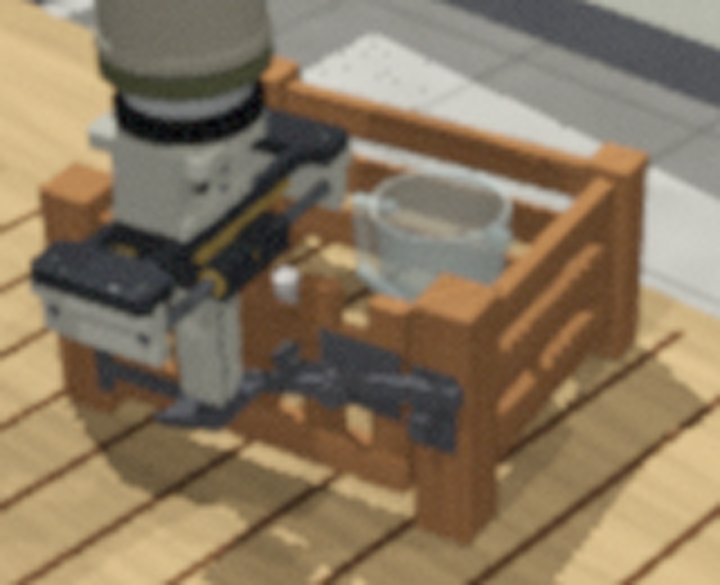

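The bar end at about (440,378) is now up over the keeper, and the pad is tilted down under the fingers at about (205,405). I'll start drawing the gate out.

Emit:
arm_command(steps=[{"grip": 1,"xyz": [-0.22,0.04,0],"twist": [0,0,-0.02]},{"grip": 1,"xyz": [-0.22,0.04,0],"twist": [0,0,-0.02]},{"grip": 1,"xyz": [0,0,0],"twist": [0,0,0]}])

```text
time_s: 8.4
position: [597.4, 21.6, 83.6]
ee_rot: [2.001, 2.42, 0.001]
wrist_force: [-0.5, -2.0, 6.4]
finger_gap: 0.6
```

Emit:
arm_command(steps=[{"grip": 1,"xyz": [-0.22,0.05,0],"twist": [0,0,-0.02]},{"grip": 1,"xyz": [-0.22,0.05,0],"twist": [0,0,-0.02]},{"grip": 1,"xyz": [0,0,0],"twist": [0,0,0]}])

```text
time_s: 8.7
position: [593.0, 22.6, 83.6]
ee_rot: [2.049, 2.38, 0.001]
wrist_force: [-1.8, -1.7, 7.3]
finger_gap: 0.5
```

Emit:
arm_command(steps=[{"grip": 1,"xyz": [-0.22,0.06,0],"twist": [0,0,-0.02]},{"grip": 1,"xyz": [-0.22,0.06,0],"twist": [0,0,-0.02]},{"grip": 1,"xyz": [-0.22,0.07,0],"twist": [0,0,-0.02]},{"grip": 1,"xyz": [-0.22,0.07,0],"twist": [0,0,-0.02]}])

```text
time_s: 9.1
position: [584.4, 25.0, 83.7]
ee_rot: [2.142, 2.296, 0.001]
wrist_force: [-1.0, -2.1, 5.5]
finger_gap: 0.2
```

Run:
```python
from h import *
p,d=manip.capture("side"); c=p[180:310,240:400]
cv2.imwrite("pics/side4.png",cv2.resize(c[:,:,::-1],None,fx=4.5,fy=4.5,interpolation=cv2.INTER_CUBIC))
```

```text
(no output)
```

View pics/side4.png

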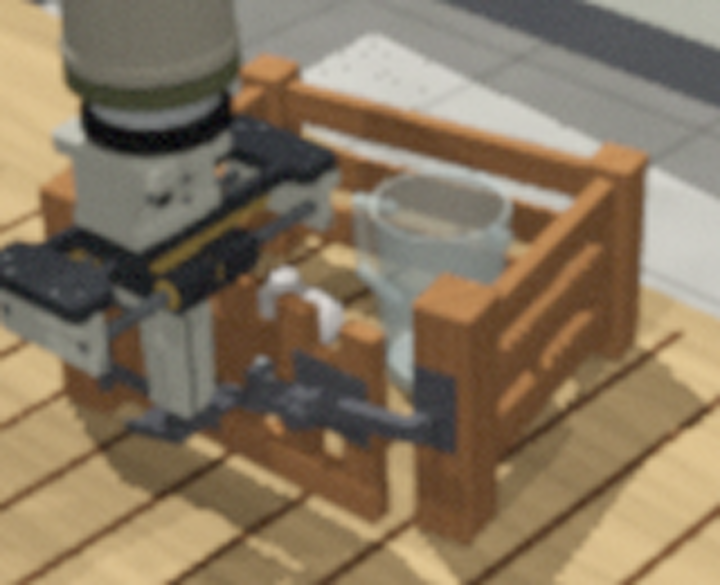

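The gate is following: there's a gap at column 400 and the bar's end is in front of the post, clear of the lip. I'll keep to the arc.

Emit:
arm_command(steps=[{"grip": 1,"xyz": [-0.44,0.15,0],"twist": [0,0,-0.04]},{"grip": 1,"xyz": [-0.43,0.17,0],"twist": [0,0,-0.04]},{"grip": 1,"xyz": [-0.42,0.19,0],"twist": [0,0,-0.04]},{"grip": 1,"xyz": [-0.41,0.21,0],"twist": [0,0,-0.04]},{"grip": 1,"xyz": [-0.41,0.22,0],"twist": [0,0,-0.04]}])

```text
time_s: 9.65
position: [563.1, 34.5, 83.6]
ee_rot: [2.362, 2.069, 0.001]
wrist_force: [0.4, -2.8, 6.5]
finger_gap: 0.4
```

Emit:
arm_command(steps=[{"grip": 1,"xyz": [-0.4,0.24,0],"twist": [0,0,-0.04]},{"grip": 1,"xyz": [-0.58,0.39,0],"twist": [0,0,-0.06]},{"grip": 1,"xyz": [-0.55,0.42,0],"twist": [0,0,-0.06]},{"grip": 1,"xyz": [-0.53,0.45,0],"twist": [0,0,-0.06]}])

```text
time_s: 10.05
position: [542.3, 49.6, 83.5]
ee_rot: [2.576, 1.797, 0.001]
wrist_force: [-0.6, -2.5, 6.4]
finger_gap: 0.4
```

Emit:
arm_command(steps=[{"grip": 1,"xyz": [-0.5,0.48,0],"twist": [0,0,-0.06]},{"grip": 1,"xyz": [-0.47,0.51,0],"twist": [0,0,-0.06]},{"grip": 1,"xyz": [-0.44,0.54,0],"twist": [0,0,-0.06]},{"grip": 1,"xyz": [-0.4,0.56,0],"twist": [0,0,-0.06]}])

```text
time_s: 10.45
position: [524.0, 70.7, 83.4]
ee_rot: [2.773, 1.476, 0.0]
wrist_force: [-1.7, -2.6, 7.2]
finger_gap: 0.3
```

Run:
```python
from h import *
p,d=manip.capture("side"); c=p[180:310,200:400]
cv2.imwrite("pics/side5.png",cv2.resize(c[:,:,::-1],None,fx=4,fy=4,interpolation=cv2.INTER_CUBIC))
```

```text
(no output)
```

View pics/side5.png

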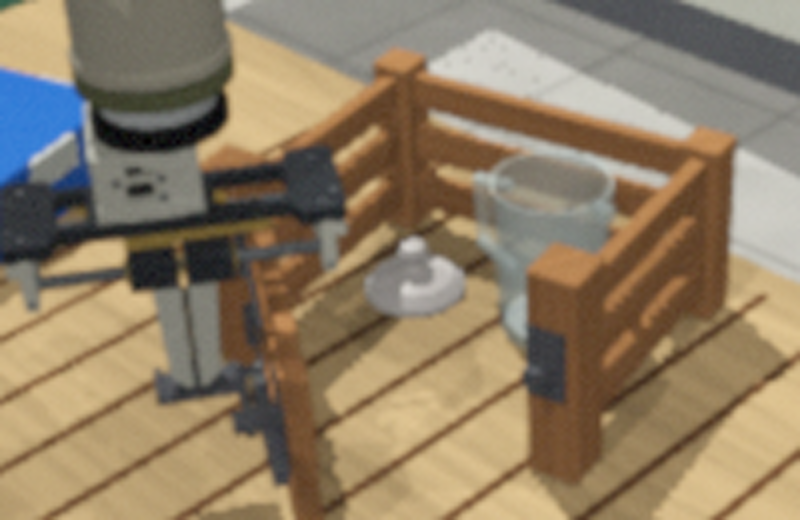

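The gate has swung well out, with its free end at about (290,400) and the fingers still on the pad at about (195,385). I'll continue round to about 1.5 rad and slow down at the end.

Emit:
arm_command(steps=[{"grip": 1,"xyz": [-0.37,0.59,0],"twist": [0,0,-0.06]},{"grip": 1,"xyz": [-0.33,0.61,0],"twist": [0,0,-0.06]},{"grip": 1,"xyz": [-0.3,0.63,0],"twist": [0,0,-0.06]},{"grip": 1,"xyz": [-0.26,0.64,0],"twist": [0,0,-0.06]},{"grip": 1,"xyz": [-0.22,0.66,0],"twist": [0,0,-0.06]}])

```text
time_s: 11.0
position: [509.1, 102.2, 83.3]
ee_rot: [2.962, 1.045, 0.0]
wrist_force: [-1.6, -1.4, 5.9]
finger_gap: 0.4
```

Emit:
arm_command(steps=[{"grip": 1,"xyz": [-0.18,0.67,0],"twist": [0,0,-0.06]},{"grip": 1,"xyz": [-0.14,0.68,0],"twist": [0,0,-0.06]},{"grip": 1,"xyz": [-0.1,0.69,0],"twist": [0,0,-0.06]},{"grip": 1,"xyz": [-0.06,0.69,0],"twist": [0,0,-0.06]},{"grip": 1,"xyz": [-0.01,0.69,0],"twist": [0,0,-0.06]}])

```text
time_s: 11.5
position: [504.0, 136.6, 83.2]
ee_rot: [-3.085, -0.591, 0.001]
wrist_force: [-3.8, -1.0, 7.0]
finger_gap: 0.5
```

Emit:
arm_command(steps=[{"grip": 1,"xyz": [0.03,0.69,0],"twist": [0,0,-0.06]},{"grip": 1,"xyz": [0.05,0.5,0],"twist": [0,0,-0.04]},{"grip": 1,"xyz": [0.03,0.2,0],"twist": [0,0,-0.02]},{"grip": 1,"xyz": [0,0,0],"twist": [0,0,0]},{"grip": 1,"xyz": [0,0,0],"twist": [0,0,0]}])

```text
time_s: 12.0
position: [505.1, 150.7, 83.1]
ee_rot: [-3.114, -0.409, 0.001]
wrist_force: [-3.1, 1.0, 6.4]
finger_gap: 0.3
```

Run:
```python
from h import *
p,d=manip.capture("side"); c=p[180:310,200:400]
cv2.imwrite("pics/side6.png",cv2.resize(c[:,:,::-1],None,fx=4,fy=4,interpolation=cv2.INTER_CUBIC))
```

```text
(no output)
```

View pics/side6.png

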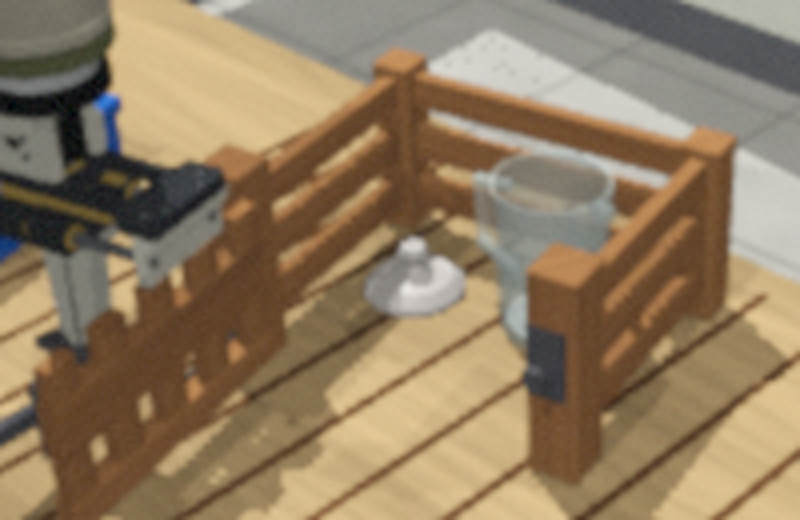

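The gate stands about square to the front, with its free end at about (60,440). I'll lift straight off, slowly at first.

Emit:
arm_command(steps=[{"grip": 1,"xyz": [0,0,0.2],"twist": [0,0,0]},{"grip": 1,"xyz": [0,0,0.3],"twist": [0,0,0]},{"grip": 1,"xyz": [0,0,0.5],"twist": [0,0,0]},{"grip": 1,"xyz": [0,0,0.7],"twist": [0,0,0]},{"grip": 1,"xyz": [0,0,1.0],"twist": [0,0,0]}])

```text
time_s: 12.55
position: [504.8, 150.0, 109.9]
ee_rot: [3.115, 0.408, -0.002]
wrist_force: [-0.2, 0.0, -0.1]
finger_gap: 0.6
```

Emit:
arm_command(steps=[{"grip": 1,"xyz": [0,0,2],"twist": [0,0,0]},{"grip": 1,"xyz": [0,0,3],"twist": [0,0,0]},{"grip": 1,"xyz": [0,0,3],"twist": [0,0,0]},{"grip": 1,"xyz": [0,0,3],"twist": [0,0,0]},{"grip": 1,"xyz": [0,0,2],"twist": [0,0,0]}])

```text
time_s: 13.05
position: [506.0, 150.2, 243.2]
ee_rot: [-3.115, -0.408, -0.005]
wrist_force: [0.6, 0.6, 0.2]
finger_gap: 0.3
```

Emit:
arm_command(steps=[{"grip": 1,"xyz": [-2,3,0],"twist": [0,0,0]},{"grip": 1,"xyz": [-2,4,0],"twist": [0,0,0]},{"grip": 1,"xyz": [-2,4,0],"twist": [0,0,0]},{"grip": 1,"xyz": [0,0,0],"twist": [0,0,0]},{"grip": 1,"xyz": [0,0,0],"twist": [0,0,0]}])

```text
time_s: 13.55
position: [444.9, 260.7, 240.4]
ee_rot: [3.114, 0.412, 0.001]
wrist_force: [-0.0, -0.3, -0.5]
finger_gap: 0.5
```

Run:
```python
from h import *
np.set_printoptions(suppress=True,precision=1)
print(manip.state()["wrist_force"])
for n in("side","top"):
    p,d=manip.capture(n); cv2.imwrite(f"pics/{n}7.png",p[:,:,::-1])
    L=cloud(n,d).reshape(-1,3)
    m=(L[:,2]>132)&(L[:,2]<146)&(L[:,0]>380)&(L[:,0]<610)&(L[:,1]>40)&(L[:,1]<170)
    g=L[m]
    if len(g)>10:
        v=cv2.fitLine(g[:,:2].astype(np.float32),cv2.DIST_HUBER,0,.01,.01).ravel(); print(n,len(g),v, "gate angle",(0.223+np.pi/2-np.arctan2(v[1],v[0])+np.pi/2)%np.pi)
```

```text
[-0.  -0.3 -0.5]
side 224 [  1.    0.3 505.3  93.5] gate angle 3.0879369
top 232 [  1.    0.3 513.9  98.1] gate angle 3.0967693
```

View pics/side7.png

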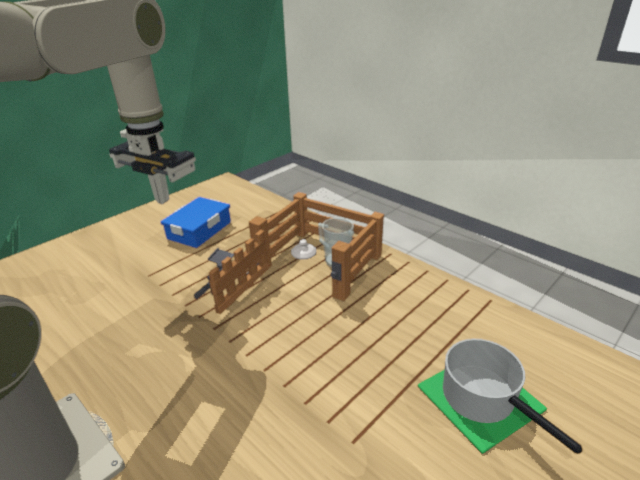

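View pics/top7.png

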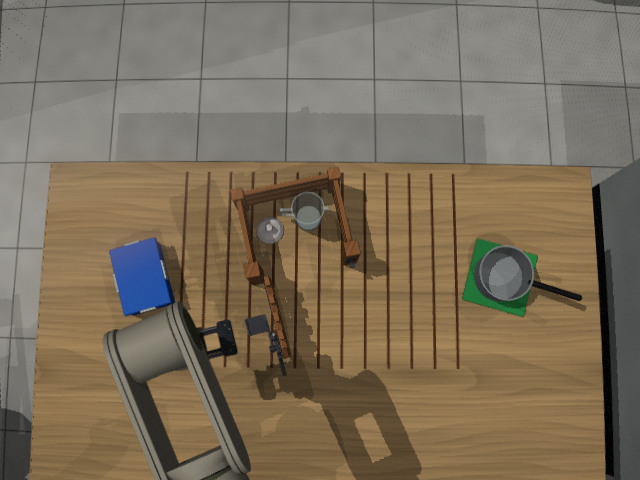

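The gate stands at about 1.52 rad and the fingers are clear of it. The jug, lid, pan and lunchbox are at the same pixels as in the first pictures, so I'm handing in.

```bash
python3 -c "
from plant import manip
print(manip.hand_in())"
```

```text
the job is handed in; nothing more can be done
None
```

The gate is open at about 1.52 rad (87°), standing on its own, and the job is handed in. The hand-in gave no verdict.

- **Pressing:** I pushed the thumb lever down with closed fingertips until it met its stop, about 25 mm down. I held it there at 6–8 N for over 0.3 s with the gate still shut, and a picture showed the latch bar raised above the keeper.
- **Opening:** I kept pressing at 5.5–7.3 N while following the hinge arc outwards. A picture at about 0.15 rad showed the bar clear of the lip. Once the gate was about square, I lifted straight off and moved the arm away.
- **Last checks:** Line fits to the gate's top edge in both cameras' depth images gave 1.52 rad. My script printed 3.09 rad because its formula had a quarter turn too many, so I subtracted that. The wrist force was back to noise level at about 0.5 N. By eye, the pan, jug, lunchbox and lid are where they were in the first pictures.
- **Not checked:** I saw no force reading above 8 N at the ends of the moves, but I did not record the forces in between. I also did not measure how far the bystanders or the gate might have moved after the last picture.

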